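Run up the honing wheel at its fast setting

TASK

Start the green honing machine with the leather wheel at its fast speed: with the fingertips and without gripping it, push the red T-bar lever from off, past its first notch, all the way to the second stop so that it stays there, and only then press the green button on the same machine and let it go. Leave the dust extractor's blue lever and its button as they are, and do not shift, pick up or knock over the loose things on the bench.

Things in the scene. Friction and masses are not known exactly. Their poses are not given: they have to be found in the camera images.
- honing_machine: Green honing machine with a leather wheel at its back, red T-bar lever. x: front (button side) to back, y left, z up; origin on the bench top. Housing 240 x 130 mm (x -150 to +90), 60 mm high; a 72 mm wide rounded quadrant on it reaches 90 mm at x = +20. Fixed to the bench, turned up to 0.3 rad. Wheel 116 mm across, top at 124 mm, x +94 to +210.
- hone_lever (a joint): Red T-bar lever of the honing machine: rad: 0 = off, leaning to the front; 0.40 (0.36 to 0.44) = first notch, upright; 0.80 = second stop, leaning to the back. A spring detent holds it in each; leaving one takes 4 to 8 N at the bar. Past about 0.2 it snaps from off to the first notch; only past about 0.65 does it snap into the second stop (let go sooner, it falls back). At the start it is off.
- hone_pivot (a point): Middle of the red lever's level hinge, inside the housing at x = +20, y = 0, z = 45 mm of the honing machine; the hinge line is the machine's y. The T-bar's centre is 100 mm from it: the bar travels 78 mm in all, its centre 137 mm above the bench at both ends and 145 mm when upright.
- hone_bar_near (a point): Middle of the near face (robot's side) of the red T-bar grip, the face to push. The grip is a rounded bar 25 mm thick (front to back), 96 mm wide across the machine and 24 mm high, split lengthwise into a near and a far half. Fingers on both halves at once, over 1 N on each, count as gripping it.
- hone_bar_far (a point): Middle of the far face (leather wheel's side) of the red T-bar grip, 25 mm behind the near face.
- hone_button (a joint): Green push button of the honing machine (start): value in m: 0 = out, 0.006 = fully in; a spring pushes it out again, fully in takes 5 N. Counts as pressed above 0.004. 
- hone_button_top (a point): Middle of the top of the honing machine's green button, 26 mm across, on the front of the housing; pressed straight down.
- dust_extractor: Grey dust extractor with a drum at its back, blue T-bar lever. x: front (button side) to back, y left, z up; origin on the bench top. Housing 240 x 130 mm (x -150 to +90), 60 mm high; a 72 mm wide rounded quadrant on it reaches 90 mm at x = +20. Fixed to the bench, turned up to 0.3 rad. Drum 122 mm across, 130 mm high, x +86 to +208.
- dust_lever (a joint): Blue T-bar lever of the dust extractor, the same mechanism, to be left in its first notch (0.36 to 0.44), where it stands.
- dust_button (a joint): Green push button of the dust extractor, to be left alone: value in m: 0 = out, 0.006 = fully in; a spring pushes it out again, fully in takes 5 N. Counts as pressed above 0.004. 
- dowel_loose: short brown wooden dowel, 14 mm thick, 101 mm long, lying on the bench between the machines; loose; origin at the middle of its underside.
- eraser_loose: pencil eraser in a blue card sleeve, 18 x 44 x 13 mm, on the bench between the machines; loose; origin at the middle of its underside.
- iron_loose: small dark iron block, 28 x 63 x 19 mm, on the bench between the machines; loose; origin at the middle of its underside.
- tape_loose: roll of paper tape lying flat, 96 mm across, 19 mm high, to the right; loose; origin at the middle of its underside.
- wax_loose: round white tin, 68 mm across, 43 mm high, to the left; loose; origin at the middle of its underside.

How it is judged (in metres and radians):
On the way, in this order (a step that is already met when the one before it is completed fails the run):
1. the red lever is in the second stop (value of joint hone_lever above 0.76 rad), for 0.1 s.
2. the honing machine's green button is pressed while the red lever is in the second stop (value of joint hone_lever above 0.76 rad and value of joint hone_button above 0.004 m), for 0.04 s.
At the end, for the whole second after the job is handed in: The red lever rests in the second stop (above 0.76 rad of 0.80), the honing machine's button has been pressed after that and is out again (under 2 mm), the blue lever stands in its first notch (0.25 to 0.55 rad) with its button out, and the loose things are within 20 mm of where they were (value of joint hone_lever above 0.76 rad and value of joint hone_button below 0.002 m and value of joint dust_lever between 0.25 and 0.55 rad and value of joint dust_button below 0.003 m and distance of each of dowel_loose, eraser_loose, iron_loose, tape_loose, wax_loose from where it was at the start of the episode below 0.02 m); the robot touches nothing.
It fails at once if the honing machine's button is pressed before the red lever is in the second stop (value of joint hone_button above 0.004 m and value of joint hone_lever below 0.7 rad).
It fails at once if the red T-bar is gripped: the fingers press on its near and far halves at once (contact force between the fingers and hone_lever_c2 above 1 N and contact force between the fingers and hone_lever_c3 above 1 N).
It fails at once if the red T-bar is pushed with the arm or the gripper's body instead of the fingers (contact force between the arm and hone_lever_c2 above 2 N or contact force between the arm and hone_lever_c3 above 2 N).
It fails at once if the dust extractor's lever leaves its first notch (below 0.25 or above 0.55 rad) or its button is pressed (not (value of joint dust_lever between 0.25 and 0.55 rad and value of joint dust_button below 0.004 m)).
It fails at once if a loose thing on the bench is picked up or shifted by more than 30 mm (distance of any of dowel_loose, eraser_loose, iron_loose, tape_loose, wax_loose from where it was at the start of the episode above 0.03 m or height (world z) of any of dowel_loose, eraser_loose, iron_loose, tape_loose, wax_loose above 0.015 m).
It also fails if it takes over 42 s, if anything falls off the work surface, if the arm or the gripper's body presses on something with over 40 N, if the wrist force passes 120 N, or if a joint passes its speed limit or range.

ROBOT

A 6-joint arm with a two-finger parallel gripper is mounted at the origin on a cart in front of the work surface, level with it; the furniture and walls round the work are solid. World frame = base frame: x ahead of the robot, y to its left, z up, the work surface at z = 0. Lengths are in m, angles in degrees, forces in N, time in s.
With the tool pointing down it reaches from about 0.375 to 0.9 m from the base axis. Payload 3.1 kg.
Tool frame: the origin (TCP) lies midway between the tips of the shut fingers; the grasp point (between the pads) lies 19 mm behind it; z points along the fingers, y is the line along which they close (so a half turn about z gives the same grasp; the last joint's range is limited). The gripper opens to 87 mm and grips with 3 to 60 N. Pads are 19 mm wide; open, the fingers measure 117 mm over their backs; the gripper's body (75 mm by 190 mm) begins 51 mm behind the grasp point.
Start: joints at [-74.227, 30.224, 82.088, -0, 67.689, -10.227], TCP at [0.274, -0.562, 0.223] pointing down, gripper open.
Joint ranges: [-176.69, 176.69], [-43.24, 126.21], [12.49, 139.97], [-82, 262], [0, 151.66], [-163.58, 163.58]. Speed limits (degrees/s): [159.86, 159.86, 180, 180, 180, 180].

INTERFACE

Orientations are given as a 3x3 rotation matrix whose columns are the frame's x, y, z axes.
In Python, from rig import bot gives the robot as it stands.
- The arm moves only by the tool nudge_tcp, called as a command line: name --argument value ..., lists and objects as JSON in quotes. Schema: {"type":"object","properties":{"increments":{"type":"array","items":{"type":"array","items":{"type":"array","items":{"type":"number"},"minItems":7,"maxItems":7},"minItems":1,"maxItems":20},"minItems":1,"maxItems":1},"only":{"type":"string"},"quiet":{"type":"boolean"},"lines":{"type":"string"}},"required":["increments"],"additionalProperties":false}. increments is a list that holds a single list of rows (three levels of brackets), with 1 to 20 rows, each of 7 numbers: dx, dy, dz in normalised numbers (1 is 600 mm), then a rotation vector rx, ry, rz in parts of the range, where 1.0 means 180 degrees, then the opening from 0.0 (shut) to 1.0 (fully open); each row is the pose to reach, as a shift and turn from the pose commanded when the call began, along the tool's axes at that moment; what a row does not reach only later rows make up. A row lasts 1/10 s, in which the tool goes at most 0.05 m and 8.59 degrees, less where a joint would pass 70% of its speed; a pose out of reach is approached as far as the arm can. The fingers move at their own pace and stop on an object; the grip force is fixed at half the most. Time passes only in rows, so rows that do not move let the fingers close. The tool returns the time, the measured TCP pose, the force, the opening and the grip force at its end. only (a regular expression) keeps the lines of the reply that match it, lines (a string "A,B") keeps lines A to B, and quiet returns only ok. Shift and turn numbers lie between -1 and 1, and a call with a number outside is refused. Input that does not fit is refused with a message, and nothing moves.
- bot.read_state(): the state, without advancing time (a new reading comes with each control period).
- bot.capture(name): name is "scene" or "top"; returns a dict with "color" (420x560x3 uint8, red, green, blue), "K" (3x3 intrinsics, pixels), "view" (4x4, takes a point from world to camera coordinates). Camera axes: x right, y up, looking along -z (the intrinsics and any distortion apply to the point x, -y, -z); pixel columns grow to the right and rows downward; lengths in m; the calibration is good to about 2 mm. A picture is of the moment at which its call begins. There is no depth.
- bot.hand_in(): hands the job in; it is judged then, once.
The state is a dict: "time_s": time; "joint_positions": joint angles; "qvel": joint speeds; "tau": joint torques, N m; "position": TCP position; "tcp_rot": TCP orientation; "force": force on the tool from outside, world axes, zero at the start; "moment": the same for the moment, N m; "opening": opening from 0.0 (shut) to 1.0 (fully open); "grasp_force": force on a finger pad.
Only numpy, scipy, OpenCV 4.12 (cv2) and the standard library are available. Lean on these libraries where they do the work, as an engineer would, in place of code of your own. Each camera call takes 0.05 s, during which the arm holds its last target. There are 200 camera calls.

## Working session

There is one attempt and no reset: what is moved stays moved. The work goes in short steps, Python scripts to look and compute and a tool call to move; the robot and the scene stay as the last step left them, time stands still between calls to the robot, and variables do not carry over. Pictures are saved under pics/ and viewed, at most 10 in all, crops included, and the job is handed in when it is done.

```bash
mkdir -p pics; ls; python3 - <<'E'
from rig import bot
import cv2
for n in("scene","top"):
    c=bot.capture(n); cv2.imwrite(f"pics/{n}0.png",c["color"][:,:,::-1]); print(n,c["K"].round(1).tolist(),c["view"].round(3).tolist())
s=bot.read_state(); print(s["time_s"],s["position"],s["tcp_rot"],s["opening"])
E
```

```text
pics
rig.py
scene [[546.3, 0.0, 277.6], [0.0, 546.3, 215.4], [0.0, 0.0, 1.0]] [[-0.811, -0.585, 0.008, 0.441], [0.412, -0.563, 0.716, -0.333], [-0.415, 0.584, 0.698, -1.372], [0.0, 0.0, 0.0, 1.0]]
top [[433.0, 0.0, 287.0], [0.0, 433.0, 214.1], [0.0, 0.0, 1.0]] [[0.013, -1.0, -0.025, 0.007], [0.999, 0.011, 0.049, -0.572], [-0.049, -0.025, 0.998, -1.44], [0.0, 0.0, 0.0, 1.0]]
0.1 [ 0.27383587 -0.5610678   0.22167156] [[ 8.98790711e-01  4.38377652e-01 -5.39812016e-04]
 [ 4.38377846e-01 -8.98788768e-01  1.90104639e-03]
 [ 3.48199277e-04 -1.94528447e-03 -9.99998047e-01]] 1.0043371187963985
```

View pics/scene0.png

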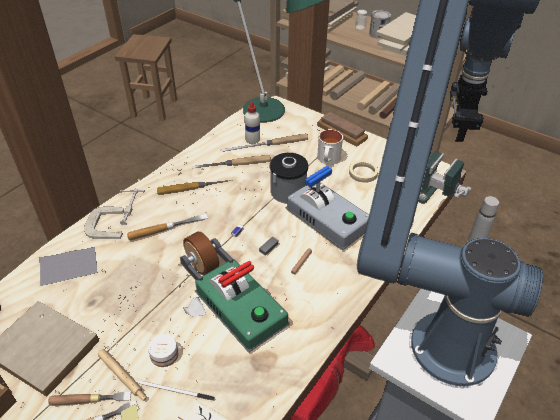

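View pics/top0.png

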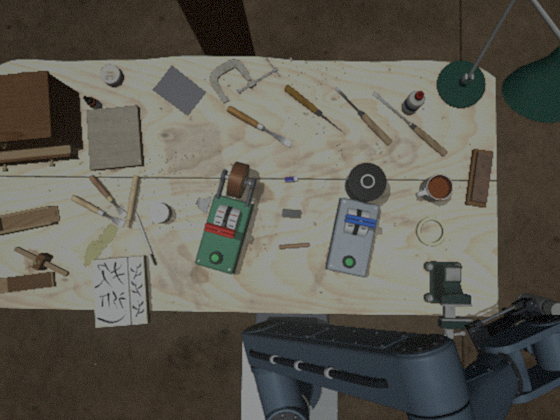

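The scene view shows the red bar at about (237,270) and the honing button at (259,313). In the top view they are at (222,231) and (216,258). The grey machine is at top (353,237), and the loose things lie between the two machines. Next I triangulate.

```bash
cat > h.py <<'E'
import numpy as np, cv2
from rig import bot
def ray(c,u,v):
    d=np.linalg.inv(c["K"])@[u,v,1]; d=d*[1,-1,-1]
    R=c["view"][:3,:3];t=c["view"][:3,3]
    d=R.T@d; return -R.T@t,d/np.linalg.norm(d)
def plane(c,uv,z):
    o,d=ray(c,*uv); return o+d*(z-o[2])/d[2]
def tri(c1,p1,c2,p2):
    o1,d1=ray(c1,*p1);o2,d2=ray(c2,*p2)
    s=np.linalg.lstsq(np.c_[d1,-d2],o2-o1,rcond=None)[0]
    a,b=o1+d1*s[0],o2+d2*s[1]; return (a+b)/2,np.linalg.norm(a-b)
def blob(c,lo,hi,box):
    h=cv2.cvtColor(c["color"],cv2.COLOR_RGB2HSV)
    m=cv2.inRange(h,np.array(lo),np.array(hi)); k=np.zeros_like(m);x0,y0,x1,y1=box;k[y0:y1,x0:x1]=1;m*=k
    n,l,st,ce=cv2.connectedComponentsWithStats(m)
    i=1+np.argmax(st[1:,4]); return ce[i],cv2.minAreaRect(np.argwhere(l==i)[:,::-1].astype(np.float32)),st[i],l==i
E
python3 - <<'E'
from h import *
s=bot.capture("scene");t=bot.capture("top")
R=([0,170,90],[6,255,255]);G=([45,200,110],[75,255,255]);H=([65,80,30],[90,255,255])
rs=blob(s,*R,(200,240,270,300));rt=blob(t,*R,(195,215,250,250))
bs=blob(s,*G,(240,295,280,330));bt=blob(t,*G,(205,248,228,268))
gt=blob(t,[65,60,20],[95,255,255],(180,180,270,285))
for b in(rs,rt,bs,bt,gt):print(b[0].round(1),[np.round(x,1) for x in b[1]],b[2])
print("bar",tri(s,rs[0],t,rt[0]));B=tri(s,bs[0],t,bt[0]);print("but",B)
print("bar top@.149",plane(t,rt[0],.147)); print("but@B",plane(t,bt[0],.066),plane(s,bs[0],.066))
# bar long axis ends in top at z=.14
for nm,c,b,z in(("top",t,rt,.145),("scene",s,rs,.14)):
    p=cv2.boxPoints(b[1]); P=np.array([plane(c,q,z)for q in p]);print(nm,P.round(4).tolist())
p=cv2.boxPoints(gt[1]);print("housing",np.array([plane(t,q,.06)for q in p]).round(3).tolist())
im=np.hstack([cv2.resize(c["color"][y:y+100,x:x+100],(400,400),interpolation=cv2.INTER_CUBIC) for c,x,y in((s,185,235),(t,180,180))])
cv2.imwrite("pics/crop.png",im[:,:,::-1])
E
```

```text
Traceback (most recent call last):
  File "h.py", line 17, in blob
    i=1+np.argmax(st[1:,4]); return ce[i],cv2.minAreaRect(np.argwhere(l==i)[:,::-1].astype(np.float32)),st[i],l==i
        ~~~~~~~~~^^^^^^^^^^
ValueError: attempt to get argmax of an empty sequence
```

```bash
cat > m.py <<'E'
from h import *
s=bot.capture("scene");t=bot.capture("top")
h=cv2.cvtColor(s["color"],cv2.COLOR_RGB2HSV);g=cv2.cvtColor(t["color"],cv2.COLOR_RGB2HSV)
print(h[313,259],h[270,237],g[258,216],g[231,222],g[240,215],h[330,265])
R=([0,170,90],[6,255,255]);G=([50,170,90],[72,255,255])
rs=blob(s,*R,(200,240,270,300));rt=blob(t,*R,(195,215,250,250))
bs=blob(s,*G,(240,295,280,330));bt=blob(t,*G,(205,248,228,268))
gt=blob(t,[65,60,20],[95,255,255],(180,180,270,285))
for b in(rs,rt,bs,bt,gt):print(b[0].round(1),[np.round(x,1) for x in b[1]],b[2])
print("bar",tri(s,rs[0],t,rt[0]));B=tri(s,bs[0],t,bt[0]);print("but",B)
print("but@B",plane(t,bt[0],.066),plane(s,bs[0],.066))
for nm,c,b,z in(("top",t,rt,.145),("scene",s,rs,.14)):
    p=cv2.boxPoints(b[1]); P=np.array([plane(c,q,z)for q in p]);print(nm,P.round(4).tolist())
p=cv2.boxPoints(gt[1]);print("housing",np.array([plane(t,q,.06)for q in p]).round(3).tolist())
im=np.hstack([cv2.resize(c["color"][y:y+100,x:x+100],(400,400),interpolation=cv2.INTER_CUBIC) for c,x,y in((s,185,235),(t,180,180))])
cv2.imwrite("pics/crop.png",im[:,:,::-1])
E
sed -i 's/    n,l,st/    if m.max()==0: print("empty",box); m[0,0]=1\n    n,l,st/' h.py
python3 m.py
```

```text
[ 67 148 191] [  1 195 204] [ 67 118 141] [  0 161 119] [ 72  93 102] [75 95 75]
empty (240, 295, 280, 330)
empty (205, 248, 228, 268)
[236.1 273.2] [array([236.2, 273. ]), array([ 9.8, 36. ]), np.float64(59.0)] [220 261  34  26 315]
[227.3 233.5] [array([226.2, 232.3]), array([13.6,  6.8]), np.float64(14.0)] [219 230  15   8  35]
[0. 0.] [array([0., 0.]), array([0., 0.]), np.float64(0.0)] [0 0 1 1 1]
[0. 0.] [array([0., 0.]), array([0., 0.]), np.float64(0.0)] [0 0 1 1 1]
[222.9 238.3] [array([223.6, 233.5]), array([39.3, 72.1]), np.float64(15.9)] [ 196  195   56   78 1825]
bar (array([0.51331907, 0.20260632, 0.12312428]), np.float64(0.023921781930584255))
but (array([0.83849735, 0.41951293, 0.8249653 ]), np.float64(0.04270397351651249))
but@B [1.2815676  0.99022107 0.066     ] [ 2.58567671 -0.49579623  0.066     ]
top [[0.502, 0.2183, 0.145], [0.5222, 0.2136, 0.145], [0.5126, 0.173, 0.145], [0.4925, 0.1776, 0.145]]
scene [[0.54, 0.2573, 0.14], [0.5157, 0.1646, 0.14], [0.4884, 0.1791, 0.14], [0.5132, 0.2701, 0.14]]
housing [[0.407, 0.31, 0.06], [0.634, 0.25, 0.06], [0.6, 0.126, 0.06], [0.374, 0.186, 0.06]]
```

View pics/crop.png

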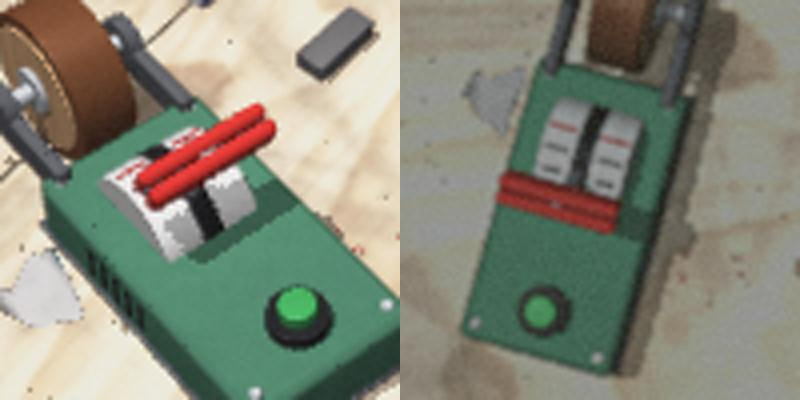

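The crop shows the red bar leaning to the front (off). In the top view it spans about x 304–334 / y 223–238 px including both halves, and the button is at (215,257). I loosen the colour thresholds.

```bash
sed -i 's/^R=.*/R=([0,130,60],[8,255,255]);G=([58,108,110],[71,255,255])/; s/(195,215,250,250)/(200,218,240,242)/' m.py; python3 m.py
```

```text
[ 67 148 189] [  0 194 205] [ 67 119 139] [  2 173 118] [ 75  88 107] [77 95 70]
[236.1 273.3] [array([235.6, 272.9]), array([11.5, 36.9]), np.float64(59.0)] [219 261  35  26 350]
[219.2 230.1] [array([219.2, 230. ]), array([29.9,  8.4]), np.float64(15.9)] [204 223  31  15 231]
[258.7 310.5] [array([258.5, 310.5]), array([7., 9.]), np.float64(90.0)] [254 307  10   8  69]
[214.6 257.6] [array([214.5, 257.5]), array([6.7, 5.8]), np.float64(63.4)] [212 254   7   8  38]
[223.2 237.7] [array([223.4, 233.6]), array([38.9, 72.1]), np.float64(16.1)] [ 196  196   56   77 1766]
bar (array([0.51416112, 0.21851434, 0.13869954]), np.float64(0.0010640382206202283))
but (array([0.42674078, 0.2421881 , 0.08074697]), np.float64(0.001139512837982276))
but@B [0.42547886 0.24469013 0.066     ] [0.43388105 0.23412985 0.066     ]
top [[0.5138, 0.2652, 0.145], [0.5386, 0.2586, 0.145], [0.5145, 0.1696, 0.145], [0.4898, 0.1762, 0.145]]
scene [[0.5439, 0.2578, 0.14], [0.5191, 0.1628, 0.14], [0.487, 0.1799, 0.14], [0.5124, 0.2729, 0.14]]
housing [[0.407, 0.311, 0.06], [0.634, 0.25, 0.06], [0.6, 0.127, 0.06], [0.374, 0.188, 0.06]]
```

Compute shift via script. First call: 20 rows allowed.

Bar centre comes out at (0.514, 0.2185, 0.139), against 0.137 expected. The yaw is about −15.1°, and the button in machine coordinates is about (−0.109, 0). All of this is consistent. Next I work out the waypoints.

```bash
cat > w.py <<'E'
import sys,numpy as np
from rig import bot
from scipy.spatial.transform import Rotation as Ro
a=np.radians(-15.1);E=np.array([[np.cos(a),-np.sin(a),0],[np.sin(a),np.cos(a),0],[0,0,1]]);O=np.array([.532,.2136,0])
def W(m): return O+E@np.array(m)
s=bot.read_state();p,R=s["position"],s["tcp_rot"]
print("t",s["time_s"],"machine",(E.T@(p-O)).round(4),"F machine",(E.T@s["force"]).round(1),"q",np.round(s["joint_positions"],1))
T=E@np.diag([-1,1,-1.]) # tool x = -machine x
print("rot",np.degrees(Ro.from_matrix(R.T@T).as_rotvec()).round(1))
for g in sys.argv[1:]:
    k,v=g[0],np.array(eval(g[1:])); print(g,(R.T@((v if k=='w' else W(v))-p)).round(4))
E
python3 w.py "w[.28,-.55,.32]" "w[.45,-.35,.32]" "w[.52,-.05,.32]" "m[-.07,0,.30]" "m[-.07,0,.128]"
```

```text
t 0.4 machine [-0.0471 -0.8157  0.2224] F machine [-0.2 -0.4  0.1] q [-74.2  30.2  82.1  -0.   67.7 -10.2]
rot [  -0.    -0.  -138.9]
w[.28,-.55,.32] [ 0.0105 -0.0078 -0.0976]
w[.45,-.35,.32] [ 0.251  -0.1131 -0.0975]
w[.52,-.05,.32] [ 0.4454 -0.352  -0.0975]
m[-.07,0,.30] [ 0.519  -0.6297 -0.0774]
m[-.07,0,.128] [ 0.519  -0.6296  0.0946]
```

Careful with the scale: shifts go in shares of 600 mm and turns go in shares of 180 degrees. That gives: 0.445 m / 0.6 = 0.7417, 0.31 m / 0.6 = 0.5167, -108 degrees / 180 = -0.6.

nudge_tcp --increments '[[[0.0167,-0.0133,-0.1625,0,0,0,0],[0.0167,-0.0133,-0.1625,0,0,0,0],[0.0833,-0.0417,-0.1625,0,0,-0.0444,0],[0.15,-0.0717,-0.1625,0,0,-0.0889,0],[0.2167,-0.1,-0.1625,0,0,-0.1333,0],[0.2833,-0.13,-0.1625,0,0,-0.1778,0],[0.35,-0.1583,-0.1625,0,0,-0.2222,0],[0.4167,-0.1883,-0.1625,0,0,-0.2667,0],[0.4667,-0.25,-0.1625,0,0,-0.3111,0],[0.5167,-0.3083,-0.1625,0,0,-0.3556,0],[0.5667,-0.3667,-0.1625,0,0,-0.4,0],[0.6167,-0.4333,-0.1625,0,0,-0.4444,0],[0.6667,-0.4917,-0.1625,0,0,-0.4889,0],[0.7083,-0.5417,-0.1625,0,0,-0.5333,0],[0.7417,-0.5867,-0.1625,0,0,-0.5778,0],[0.7417,-0.5867,-0.1625,0,0,-0.6,0],[0.7417,-0.5867,-0.1625,0,0,-0.6,0]]]'

```text
time_s: 2.1
position: [0.5197, -0.0491, 0.3202]
tcp_rot: [[-0.696, 0.718, 0.0], [0.718, 0.696, -0.0], [-0.0, -0.0, -1.0]]
force: [0.1, -0.7, -0.7]
opening: 0.005
grasp_force: 0.0
```

```bash
python3 w.py "m[-.07,0,.30]" "m[-.07,0,.128]"
```

```text
t 2.1 machine [ 0.0565 -0.2568  0.3202] F machine [ 0.3 -0.6 -0.7] q [-17.7  16.   89.3  -0.   74.6 -61.8]
rot [ -0.    0.  -30.8]
m[-.07,0,.30] [0.2401 0.1559 0.0201]
m[-.07,0,.128] [0.2402 0.1559 0.1921]
```

Converted, 0.24 m / 0.6 = 0.4, 0.2 m / 0.6 = 0.3333, -30.8 degrees / 180 = -0.1711.

nudge_tcp --increments '[[[0.0667,0.0433,0,0,0,-0.0333,0],[0.1333,0.0867,0,0,0,-0.0667,0],[0.2,0.13,0,0,0,-0.1,0],[0.2667,0.1733,0,0,0,-0.1333,0],[0.3333,0.2167,0,0,0,-0.1711,0],[0.4,0.26,0.0333,0,0,-0.1711,0],[0.4,0.26,0.1,0,0,-0.1711,0],[0.4,0.26,0.1667,0,0,-0.1711,0],[0.4,0.26,0.2167,0,0,-0.1711,0],[0.4,0.26,0.2167,0,0,-0.1711,0]]]'

```text
time_s: 3.1
position: [0.4623, 0.2294, 0.1864]
tcp_rot: [[-0.964, 0.264, -0.009], [0.265, 0.964, -0.002], [0.008, -0.005, -1.0]]
force: [-0.2, -0.5, -0.0]
opening: 0.005
grasp_force: 0.0
```

```bash
python3 w.py "m[-.07,0,.128]"; python3 - <<'E'
from h import *
a=bot.capture("scene")["color"];b=bot.capture("top")["color"]
cv2.imwrite("pics/p1.png",np.hstack([cv2.resize(a[180:360,150:350],(400,360)),cv2.resize(b[150:330,130:330],(400,360))])[:,:,::-1])
E
```

```text
t 3.1 machine [-0.0714 -0.0029  0.1864] F machine [-0.1 -0.5 -0. ] q [ 14.   25.   99.4  -0.   56.2 -60.7]
rot [-0.3 -0.5 -0.2]
m[-.07,0,.128] [-0.0018  0.0032  0.0584]
```

View pics/p1.png

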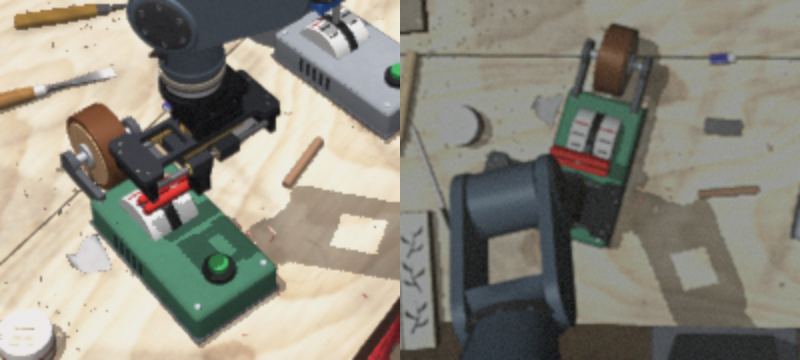

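The gripper is shut and aligned with the bar, hovering in front of it with the lever still off. I descend, then start pushing.

Converted, 0.057 m / 0.6 = 0.095, -0.03 m / 0.6 = -0.05.

nudge_tcp --increments '[[[0,0.0033,0.05,0,0,0,0],[0,0.0033,0.095,0,0,0,0],[0,0.0033,0.095,0,0,0,0],[-0.0167,0.0033,0.095,0,0,0,0],[-0.0333,0.0033,0.095,0,0,0,0],[-0.0417,0.0033,0.095,0,0,0,0],[-0.05,0.0033,0.095,0,0,0,0],[-0.05,0.0033,0.095,0,0,0,0]]]'

```text
time_s: 4.0
position: [0.4933, 0.2252, 0.1341]
tcp_rot: [[-0.965, 0.263, -0.004], [0.263, 0.965, 0.001], [0.004, 0.0, -1.0]]
force: [-4.9, 3.4, 5.3]
opening: 0.008
grasp_force: 3.1
```

```bash
python3 w.py "m[.03,0,.128]"
```

```text
t 4.0 machine [-0.0404  0.0011  0.1341] F machine [-5.6  2.   5.3] q [ 12.7  31.1  98.7   0.1  50.4 -62.2]
rot [ 0.  -0.2 -0.2]
m[.03,0,.128] [-0.0704 -0.0009  0.0058]
```

Converted, -0.03 m / 0.6 = -0.05, 0.016 m / 0.6 = 0.0267.

nudge_tcp --increments '[[[0.02,0,0,0,0,0,0],[0.02,0,0.0267,0,0,0,0],[0.02,0,0.0267,0,0,0,0],[0,0,0.0267,0,0,0,0],[-0.01,0,0.0267,0,0,0,0],[-0.02,0,0.0267,0,0,0,0],[-0.03,0,0.0267,0,0,0,0],[-0.04,0,0.0267,0,0,0,0],[-0.05,0,0.0267,0,0,0,0]]]'

```text
time_s: 4.9
position: [0.5254, 0.2167, 0.1175]
tcp_rot: [[-0.965, 0.263, 0.002], [0.263, 0.965, 0.0], [-0.002, 0.001, -1.0]]
force: [-1.1, -0.4, 1.6]
opening: 0.006
grasp_force: 0.5
```

```bash
python3 w.py "m[.03,0,.118]"
```

```text
t 4.9 machine [-0.0072  0.0013  0.1175] F machine [-1.  -0.6  1.6] q [ 11.2  34.   95.8  -0.   50.  -63.6]
rot [ 0.   0.1 -0.1]
m[.03,0,.118] [-0.0372 -0.0012 -0.0005]
```

Converted, -0.034 m / 0.6 = -0.0567, -0.03 m / 0.6 = -0.05.

nudge_tcp --increments '[[[-0.01,0,0,0,0,0,0],[-0.02,0,0,0,0,0,0],[-0.03,0,0,0,0,0,0],[-0.04,0,0,0,0,0,0],[-0.05,0,0,0,0,0,0],[-0.0567,0,0,0,0,0,0],[-0.0567,0,0,0,0,0,0]]]'

```text
time_s: 5.6
position: [0.5581, 0.2077, 0.1171]
tcp_rot: [[-0.965, 0.263, 0.002], [0.263, 0.965, -0.0], [-0.002, 0.001, -1.0]]
force: [0.7, 0.3, -0.3]
opening: 0.004
grasp_force: 0.0
```

```bash
python3 w.py;python3 - <<'E'
from h import *
a=bot.capture("scene")["color"];b=bot.capture("top")["color"]
cv2.imwrite("pics/p2.png",np.hstack([cv2.resize(a[210:330,170:304],(400,360)),cv2.resize(b[150:270,160:294],(400,360))])[:,:,::-1])
E
```

```text
t 5.6 machine [0.0268 0.0011 0.1171] F machine [ 0.6  0.5 -0.3] q [  9.7  35.7  91.8  -0.   52.3 -65.1]
rot [ 0.   0.1 -0.1]
```

View pics/p2.png

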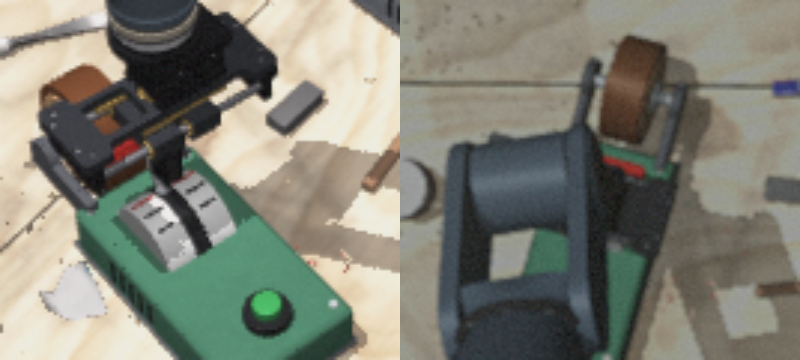

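The bar is now well back, close to the wheel, and there is no contact force, so it has snapped on. I check by pushing a bit further until I feel the stop.

Converted, -0.008 m / 0.6 = -0.0133, -0.004 m / 0.6 = -0.0067.

nudge_tcp --increments '[[[-0.0067,0,0,0,0,0,0],[-0.0133,0,0,0,0,0,0],[-0.0133,0,0,0,0,0,0]]]'

```text
time_s: 6.0
position: [0.5634, 0.2061, 0.1169]
tcp_rot: [[-0.965, 0.262, -0.002], [0.262, 0.965, 0.0], [0.002, -0.0, -1.0]]
force: [-2.2, 0.6, 1.5]
opening: 0.003
grasp_force: 1.2
```

```bash
python3 w.py
```

```text
t 6.0 machine [0.0323 0.0009 0.1169] F machine [-2.2 -0.   1.5] q [  9.4  36.1  91.    0.   53.1 -65.4]
rot [-0.  -0.1 -0.1]
```

Converted, 0.141 m / 0.6 = 0.235, 0.03 m / 0.6 = 0.05.

nudge_tcp --increments '[[[0.05,0,0,0,0,0,0],[0.1167,0,-0.0167,0,0,0,0],[0.1833,0,-0.0333,0,0,0,0],[0.235,0.0017,-0.0333,0,0,0,0],[0.235,0.0017,-0.0333,0,0,0,0],[0.235,0.0017,-0.0333,0,0,0,0]]]'

```text
time_s: 6.6
position: [0.4289, 0.2443, 0.1375]
tcp_rot: [[-0.965, 0.261, 0.002], [0.261, 0.965, 0.0], [-0.002, 0.001, -1.0]]
force: [1.0, 0.7, -0.7]
opening: 0.004
grasp_force: 0.0
```

```bash
python3 w.py "m[-.109,0,.085]";python3 - <<'E'
from h import *
s=bot.capture("scene");t=bot.capture("top")
R=([0,130,60],[8,255,255])
rs=blob(s,*R,(190,225,270,300));rt=blob(t,*R,(200,195,245,242))
print(rs[0],rs[1],rt[0],rt[1],tri(s,rs[0],t,rt[0]))
a,b=s["color"],t["color"]
cv2.imwrite("pics/p3.png",np.hstack([cv2.resize(a[210:330,170:304],(400,360)),cv2.resize(b[150:270,160:294],(400,360))])[:,:,::-1])
E
```

```text
t 6.6 machine [-0.1075  0.0028  0.1375] F machine [ 0.8  1.  -0.7] q [ 16.7  27.7 105.6  -0.   46.5 -58.2]
rot [ 0.1  0.1 -0. ]
m[-.109,0,.085] [ 0.0016 -0.0028  0.0525]
[217.29807692 255.80048077] ((217.8235321044922, 255.2058868408203), (12.176399230957031, 37.21519470214844), 59.036251068115234) [226.42735043 205.34188034] ((225.9811248779297, 205.56605529785156), (30.219324111938477, 8.791075706481934), 15.945395469665527) (array([0.5915981 , 0.19883333, 0.13473387]), np.float64(0.0022941183894431795))
```

View pics/p3.png

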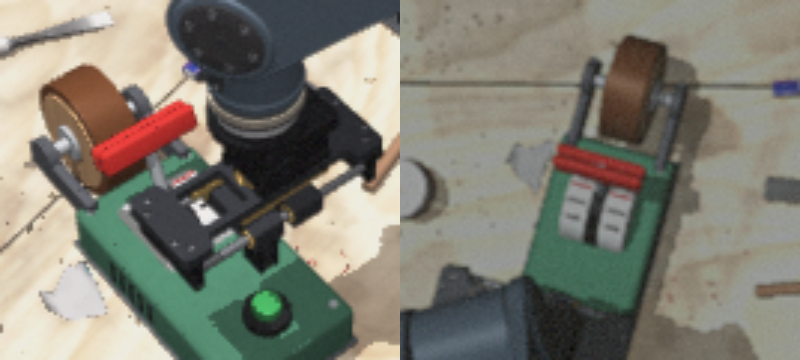

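The bar has moved 80 mm to (0.592, 0.199, 0.135), so the lever is in the second stop. The fingertips are above the button, and I press it now.

Converted, 0.058 m / 0.6 = 0.0967, 0.054 m / 0.6 = 0.09.

nudge_tcp --increments '[[[0.0017,-0.005,0.05,0,0,0,0],[0.0017,-0.005,0.0833,0,0,0,0],[0.0017,-0.005,0.09,0,0,0,0],[0.0017,-0.005,0.0967,0,0,0,0],[0.0017,-0.005,0.0967,0,0,0,0]]]'

```text
time_s: 7.2
position: [0.4272, 0.2408, 0.0792]
tcp_rot: [[-0.965, 0.262, 0.0], [0.262, 0.965, -0.001], [-0.0, -0.001, -1.0]]
force: [-0.9, -3.0, 3.8]
opening: 0.007
grasp_force: 1.6
```

```bash
python3 w.py
```

```text
t 7.2 machine [-0.1083 -0.0011  0.0792] F machine [-0.1 -3.1  3.8] q [ 1.630e+01  3.370e+01  1.083e+02 -1.000e-01  3.810e+01 -5.840e+01]
rot [-0.   0.  -0.1]
```

Converted, 0.006 m / 0.6 = 0.01, 0.003 m / 0.6 = 0.005.

nudge_tcp --increments '[[[0,0,0.005,0,0,0,0],[0,0,0.01,0,0,0,0],[0,0,0.01,0,0,0,0],[0,0,0.01,0,0,0,0]]]'

```text
time_s: 7.6
position: [0.4274, 0.2411, 0.0761]
tcp_rot: [[-0.965, 0.261, 0.003], [0.261, 0.965, 0.0], [-0.003, 0.001, -1.0]]
force: [-4.4, -5.9, 22.6]
opening: 0.006
grasp_force: 11.7
```

```bash
python3 w.py
```

```text
t 7.6 machine [-0.1081 -0.0007  0.0761] F machine [-2.7 -6.9 22.6] q [ 1.640e+01  3.400e+01  1.084e+02 -1.000e-01  3.740e+01 -5.840e+01]
rot [ 0.1  0.2 -0. ]
```

```bash
python3 - <<'E'
from h import *
a=bot.capture("scene")["color"]
cv2.imwrite("pics/p4.png",cv2.resize(a[270:345,215:315],(800,600),interpolation=cv2.INTER_CUBIC)[:,:,::-1])
E
```

```text
(no output)
```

View pics/p4.png

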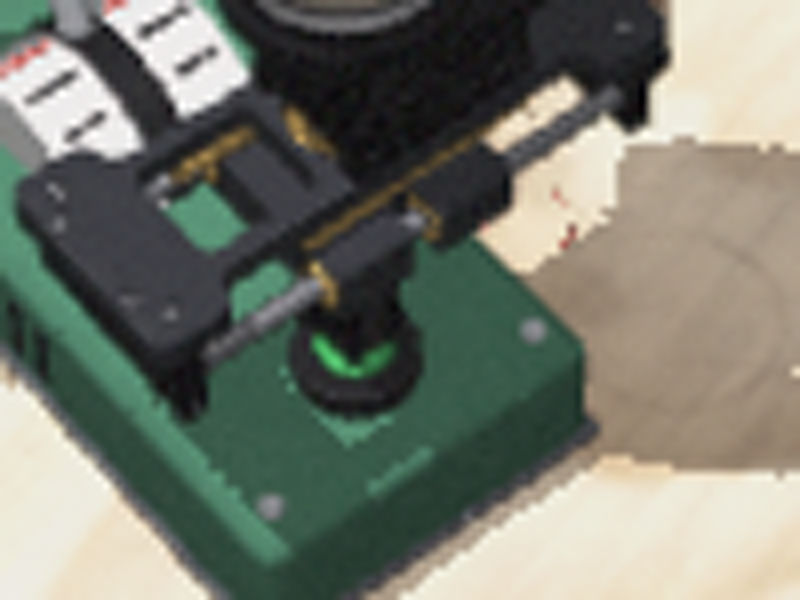

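The fingertips sit in the middle of the green button, with only its rim showing around them, and it is bottomed at 22 N. I release, lift, and do a final check.

Converted, -0.15 m / 0.6 = -0.25, -0.11 m / 0.6 = -0.1833.

nudge_tcp --increments '[[[0,0,-0.05,0,0,0,0],[0,0,-0.1167,0,0,0,0],[0,0,-0.1833,0,0,0,0],[0,0,-0.25,0,0,0,0],[0,0,-0.25,0,0,0,0],[0,0,-0.25,0,0,0,0],[0,0,-0.25,0,0,0,0]]]'

```text
time_s: 8.35
position: [0.4258, 0.2412, 0.2223]
tcp_rot: [[-0.965, 0.262, -0.001], [0.262, 0.965, -0.0], [0.001, -0.0, -1.0]]
force: [-0.2, -0.2, -1.4]
opening: 0.004
grasp_force: 0.0
```

```bash
python3 w.py; python3 - <<'E'
from h import *
s=bot.capture("scene");t=bot.capture("top")
R=([0,130,60],[8,255,255])
rs=blob(s,*R,(190,225,270,300));rt=blob(t,*R,(200,195,245,242))
print(rs[0],rt[0],tri(s,rs[0],t,rt[0]))
cv2.imwrite("pics/p5.png",s["color"][:,:,::-1])
E
```

```text
t 8.35 machine [-0.1097 -0.001   0.2223] F machine [-0.1 -0.3 -1.4] q [ 16.4  19.9 101.1   0.   59.1 -58.4]
rot [-0.  -0.1 -0.1]
[208.16568047 260.89940828] [226.38135593 205.36440678] (array([0.60159315, 0.20880947, 0.11566121]), np.float64(0.024068986344677447))
```

View pics/p5.png

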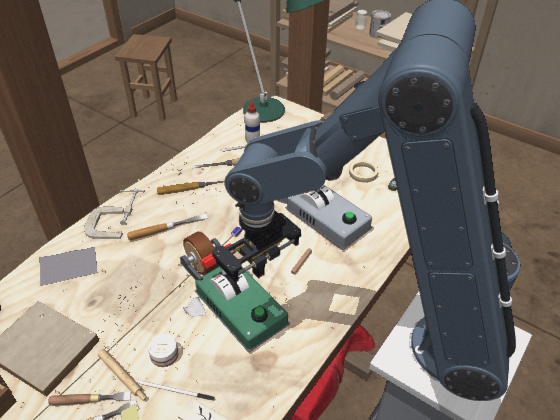

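The scene view shows the gripper clear of the machine, the button out at (259,312) and the loose things undisturbed. In that view the gripper partly hides the red bar, but the top view puts it at the same spot as before the press, (226,205).

```bash
python3 -c "
from rig import bot
print(bot.hand_in())"
```

```text
the job is handed in; nothing more can be done
None
```

The job is handed in: I pushed the red lever to its second stop, then pressed and released the green button, keeping clear of the dust extractor and the loose things; the hand-in returned no verdict.

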